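# Nest the liner cup and clamp it with the pedal press

### The arm

A 6-joint arm with a two-finger parallel gripper is mounted at the origin on the work surface. World frame = base frame: x ahead of the robot, y to its left, z up, the work surface at z = 0. Lengths are in mm, angles in rad, forces in N, time in s.
With the tool pointing down it reaches from about 400 to 925 mm from the base axis. Payload 12.5 kg.
Tool frame: the origin (TCP) lies on the front face of the gripper's body, between the roots of the fingers; the fingertips stand 78 mm ahead of it and the grasp point (between the pads) lies 59 mm ahead of it (env.nose_length is the distance from the TCP to the fingertips, in mm); z points along the fingers, y is the line along which they close (so a half turn about z gives the same grasp; the last joint's range is limited). The gripper opens to 95 mm and grips with 3 to 60 N. Pads are 20 mm wide; open, the fingers measure 119 mm over their backs; the gripper's body (75 mm by 180 mm) begins 59 mm behind the grasp point.
Start: joints at [1.213, 0.491, 1.559, -0, 1.092, -0.106], TCP at [155.697, 605.307, 292.261] pointing down, gripper open.
Joint ranges: [-3.1, 3.1], [-0.84, 2.19], [0.05, 2.79], [-1.13, 4.28], [0.06, 2.93], [-2.69, 2.69]. Speed limits (rad/s): [2.22, 2.22, 2.79, 3.14, 3.14, 3.14].

### API

Orientations are given as [roll, pitch, yaw] about the fixed x, y, z axes, in that order (R = Rz(yaw) Ry(pitch) Rx(roll)).
In Python, from cell import env gives the robot as it stands.
- The arm moves only by the tool jog_arm, never from a script. Its argument "motion" is a list of rows, each a list of 7 numbers: the turn, a rotation vector about the tool's x, y, z in degrees, then the shift along the tool's x, y, z in mm, then the finger opening in mm, from 0 to 95.1. In form: [[wx, wy, wz, x, y, z, hand], ...]. A call has 1 to 10 rows; each row shifts and turns the commanded pose from where the row before left it, along the tool's axes as they then stand; what a row does not reach is not made up. A row lasts 1/8 s, in which the tool goes at most 62.5 mm and 10.7 degrees, less where a joint would pass 70% of its speed; a pose out of reach is approached as far as the arm can. A call is refused whole if a number of a shift passes 62.5 or a number of a turn 10.7, either way. A call with a gripper value outside its range is refused whole. The fingers move at their own pace and stop on an object; the grip force is fixed at half the most. Time passes only in rows, so rows that do not move let the fingers close. It gives the time, the measured TCP pose, the force, the opening and the grip force at its end, in the units of the state.
- env.state(): the state, without advancing time (a new reading comes with each control period).
- env.read_camera(name): name is "scene" or "top" or "wrist"; returns a dict with "color" (420x560x3 uint8, red, green, blue), "z_map" (420x560 float32, mm along the optical axis (not along the pixel's ray), 0 where there is no reading), "camera_matrix" (3x3 intrinsics, pixels), "k1" (the pictures are not rectified: a ray, as slopes to the right and down, at radius r is drawn at 1 + k1 r^2 times it, then the intrinsics apply), "world_to_cam" (4x4, takes a point from world to camera coordinates). Camera axes: x right, y up, looking along -z (the intrinsics and any distortion apply to the point x, -y, -z); pixel columns grow to the right and rows downward; lengths in mm; the calibration is good to about 2 mm. A picture is of the moment at which its call begins.
- env.job_done(): hands the job in; it is judged then, once.
Trained networks look in the newest picture that a camera, given by its name, has taken for a name from the list of things; names that differ only in an ending like _2 or _b are one class to them, and where a whole thing is asked for, a point or a joint stands for the part that bears it (a point fixed in the world has none). Each returns a list of dicts, best first, with "score" (0 to 1); they miss things now and then, are a little off and sometimes report something else, mostly with a low value. They report only what shows in the picture. A call takes as long as a camera call. They do not tell look-alikes from the thing itself.
- env.recognise(camera, thing): "location" ([column, row] in pixels, amid what is visible of it).
The state is a dict: "t": time; "joints": joint angles; "qvel": joint speeds; "tau": joint torques, N m; "eef_pos": TCP position; "tcp_rot": TCP orientation; "ft_force": force on the tool from outside, world axes, zero at the start; "moment": the same for the moment, N m; "opening": opening from 0.0 (shut) to 1.0 (fully open); "grip_force": force on a finger pad.
Only numpy, scipy, OpenCV 4.12 (cv2) and the standard library are available. Lean on these libraries where they do the work, as an engineer would, in place of code of your own. Each camera call takes 0.05 s, during which the arm holds its last target. There are 200 camera calls.

### The job

Take the tall narrow liner cup from the bench and lower it gently, upright, into the cup that stands on the pedal press, right down to the bottom, and let go. Then push the rubber tread of the press's pedal, under its guard, fully down to the stop with the gripper fingers so that the pad clamps the cups, keep it down for a good second, and let the pedal come back up. The cups stay nested and upright on the press, and everything else on the bench stays where it is.

Things in the scene. Friction and masses are not known exactly. Their poses are not given: they have to be found in the camera images.
- press: Pedal press, grey base 300 (x) x 340 (y) x 20 mm, fixed to the bench; origin at the centre of its underside, x points away from the operator, y left. Right lane (y -85 mm): the pedal. Left lane (y +85 mm): bed with the outer cup, a hinged clamp arm behind it. Link casing at the back, x 55 to 135 mm, 105 mm high.
- guard_edge (a point): Middle of the front edge of the guard over the pedal's toe: a clear roof with a dark 8 mm steel frame, 185 mm above the bench. In the press's frame it covers x -24 to 79, y -154 to -16 mm; this point is at x -20, y -85. Open in front and at the sides; two posts at the back corners (x 75).
- nest (a point): Point on the press bed, at the axis of the low locating ring (8 mm high) in which the outer cup stands; 30 mm above the bench, at x -20, y 85 mm in the press's frame.
- pedal (a joint): Angle of the spring pedal (rad): 0 = up, at rest; 0.40 = fully down on its stop, level. Steel plate 150 x 70 mm hinged at its heel, nearest the operator, along the press's y through x -125, y -85, z 30 mm in its frame; at rest the toe slants up 0.40 rad under the guard. Takes about 15 N on the tread. It swings the clamp arm down 2.75 times as far.
- tread: Rubber tread on the toe half of the pedal, 65 mm (along the pedal) x 74 x 6 mm, centred 117 mm from the hinge; origin at the centre of its underside; z is normal to the pedal, x runs along it to the toe.
- tread_top (a point): Centre of the tread's top face, 8.5 mm above the line through the hinge along the pedal; this is where to press.
- pad: Sprung round rubber pad, 74 mm across, 8 mm thick, under the end of the clamp arm; origin at the centre of its lower face. At rest the arm is raised 1.1 rad about a hinge at x 110, y 85, z 165 mm in the press's frame, so the pad hangs behind and above the cups; with the pedal down it lies level on the rim of a fully nested liner and gives about 6 mm.
- outer_cup: Outer aluminium cup standing in the locating ring: 75 mm high, foot 60 mm across, widening to a straight collar 75 mm across from 45 mm up; open at the top, wall 3 mm, floor 5 mm thick (mouth 69 mm across). Origin at the centre of its underside, z up its axis.
- liner_cup: Liner: tall narrow aluminium cup standing on the bench to the left or right of the press: 115 mm high, foot 42 mm across, widening to a straight collar 59 mm across from 60 mm up to the rim; open at the top, wall 3 mm. Origin at the centre of its underside, z up its axis. Fully nested, its underside is 5 mm above the underside of the outer cup and 45 mm of its collar stands proud.
- spare_cup: spare aluminium cup like the outer cup, too wide to go in it (75 mm across, 75 mm high); a bystander; origin at the centre of its underside
- hammer: hammer lying flat, about 250 mm long; a bystander
- glass_jar: lidded glass jar, 60 mm across, 90 mm high; a bystander
- tin: closed round aluminium tin, 80 mm across, 70 mm high; a bystander
- pliers: small pliers with red handles lying flat, 135 mm long; a bystander
Mind the look-alikes: they are no part of the job. What is shaped like the outer_cup but red is not meant.

How it is judged (in metres and radians):
On the way, in this order (a step that is already met when the one before it is completed fails the run):
1. the liner stands fully down in the outer cup on the press, upright and let go (z of liner_cup in the frame of outer_cup between 0 and 0.01 m and horizontal distance between liner_cup and outer_cup below 0.008 m and angle between liner_cup's own z axis and vertical below 0.08 rad and angle between outer_cup's own z axis and vertical below 0.06 rad and distance between outer_cup and nest below 0.008 m and contact force between the fingers and liner_cup below 0.1 N), for 0.2 s.
2. the fingers hold the tread down at the pedal's stop (over 0.375 rad) for 0.8 s, the pad pressing on the nested liner (value of joint pedal above 0.375 rad and contact force between the fingers and tread above 1 N and contact force between pad and liner_cup above 1 N and z of liner_cup in the frame of outer_cup between 0 and 0.01 m and horizontal distance between liner_cup and outer_cup below 0.008 m and angle between liner_cup's own z axis and vertical below 0.08 rad and angle between outer_cup's own z axis and vertical below 0.06 rad and distance between outer_cup and nest below 0.008 m), for 0.8 s.
At the end, for the whole second after the job is handed in: The liner stands in the outer cup, underside within 10 mm of the outer cup's underside (5 mm when fully down), axes within 8 mm, upright within 0.08 rad; the outer cup stands upright in the locating ring (within 8 mm of the nest point); both at rest; the pedal is back up (below 0.05 rad) (z of liner_cup in the frame of outer_cup between 0 and 0.01 m and horizontal distance between liner_cup and outer_cup below 0.008 m and angle between liner_cup's own z axis and vertical below 0.08 rad and angle between outer_cup's own z axis and vertical below 0.06 rad and distance between outer_cup and nest below 0.008 m and value of joint pedal below 0.05 rad and linear speed of each of liner_cup, outer_cup below 0.02 m/s); the robot touches nothing.
It fails at once if the liner is dropped or slammed into the outer cup (faster than 0.5 m/s inside it) (horizontal distance between liner_cup and outer_cup below 0.03 m and z of liner_cup in the frame of outer_cup below 0.06 m and linear speed of liner_cup above 0.5 m/s).
It fails at once if a bystander is moved more than 30 mm (distance of any of spare_cup, hammer, glass_jar, tin, pliers from where it was at the start of the episode above 0.03 m).
It also fails if it takes over 61 s, if anything falls off the work surface, if the arm or the gripper's body presses on something with over 40 N, if the wrist force passes 120 N, or if a joint passes its speed limit or range.

## Working session

There is one attempt and no reset: what is moved stays moved. The work goes in short steps, Python scripts to look and compute and a tool call to move; the robot and the scene stay as the last step left them, time stands still between calls to the robot, and variables do not carry over. Pictures are saved under pics/ and viewed, at most 10 in all, crops included, and the job is handed in when it is done.

Besides the shell and the picture viewer there is one more tool, called after "Emit:" as name(argument=value, ...) on one line, values as JSON. jog_arm: Moves the arm, as the interface text tells. Its arguments: {"type":"object","properties":{"motion":{"type":"array"}},"required":["motion"]}

```bash
ls; mkdir -p pics
cat > h.py <<'E'
import numpy as np, cv2
from cell import env
def shot(n):
    return env.read_camera(n)
def cloud(c):
    z=c["z_map"]; K=np.array(c["camera_matrix"]); k1=c["k1"]
    v,u=np.mgrid[0:z.shape[0],0:z.shape[1]].astype(float)
    p=cv2.undistortPoints(np.stack([u.ravel(),v.ravel()],1).reshape(-1,1,2),K,np.array([k1,0,0,0,0.])).reshape(-1,2)
    Z=z.ravel()
    P=np.stack([p[:,0]*Z,-p[:,1]*Z,-Z,np.ones_like(Z)],1)
    W=P@np.linalg.inv(np.array(c["world_to_cam"])).T
    W=W[:,:3].reshape(z.shape+(3,)); W[z==0]=np.nan
    return W
def save(img,name): cv2.imwrite("pics/"+name,cv2.cvtColor(img,cv2.COLOR_RGB2BGR))
E
python3 - <<'E'
from h import *
np.set_printoptions(precision=1,suppress=True)
for n in ("top","scene"):
    c=shot(n); W=cloud(c); save(c["color"],n+"0.png"); np.save(n+".npy",W)
    for t in ["liner_cup","outer_cup","tread_top","guard_edge","nest","press","pad","spare_cup","tin","glass_jar","hammer","pliers"]:
        for d in env.recognise(n,t)[:3]:
            x,y=map(int,np.round(d["location"])); print(n,t,round(d["score"],2),(x,y),W[y,x])
print(env.state()["tcp_rot"],env.state()["t"])
E
```

```text
pics
top liner_cup 0.86 (187, 209) [486.8 377.5   6.8]
top liner_cup 0.51 (398, 270) [ 264.4 -373.7   14.6]
top liner_cup 0.26 (161, 162) [665.6 482.3  -1.2]
top outer_cup 0.77 (275, 229) [412.7  58.9   6.3]
top outer_cup 0.73 (262, 165) [642.5 104.9  32.8]
top outer_cup 0.28 (391, 149) [ 687.8 -353.7   74.4]
top tread_top 0.57 (312, 162) [638.6 -71.7  83.9]
top guard_edge 0.96 (288, 161) [659.7  10.4  23. ]
top nest 0.96 (288, 159) [667.5  10.4  22.4]
top nest 0.61 (194, 158) [653.7 339.8  89.5]
top press 0.87 (291, 162) [655.4  -0.4  24.9]
top pad 0.58 (255, 131) [680.3 115.9 283.6]
top spare_cup 0.86 (393, 212) [ 472.7 -369.8    2.6]
top tin 0.89 (392, 153) [ 672.9 -356.4   74.9]
top glass_jar 0.76 (190, 158) [653.5 353.5  90.6]
top hammer 0.85 (156, 158) [677.5 497.8  11.2]
top pliers 0.57 (400, 267) [ 275.  -386.8   -3.6]
top pliers 0.17 (193, 157) [656.8 343.   91.4]
scene liner_cup 0.92 (319, 194) [468.8 336.8  89. ]
scene outer_cup 0.76 (266, 239) [426.9  26.   60.2]
scene outer_cup 0.48 (311, 272) [651.6 -81.6  89.1]
scene outer_cup 0.47 (329, 228) [606.3 134.8 103.1]
scene tread_top 0.53 (310, 272) [648.  -80.9  87.1]
scene guard_edge 0.59 (330, 269) [661.1  39.   18.5]
scene nest 0.75 (330, 269) [661.1  39.   18.5]
scene press 0.88 (331, 268) [662.   44.6  19.1]
scene pad 0.55 (351, 198) [687.2  99.7 263.1]
scene spare_cup 0.83 (202, 320) [ 482.8 -392.3   73. ]
scene spare_cup 0.18 (332, 269) [667.1  41.3  19.4]
scene tin 0.84 (273, 352) [ 704.9 -389.8   72.6]
scene tin 0.38 (351, 196) [683.7 107.2 265.2]
scene glass_jar 0.51 (370, 211) [678.1 325.1  87.9]
scene hammer 0.69 (388, 204) [687.8 509.4  21.3]
scene hammer 0.67 (301, 271) [614.9 -75.5  73.1]
scene pliers 0.67 (150, 306) [ 274.7 -383.7   14.7]
scene pliers 0.23 (328, 269) [657.   32.2  21.6]
[3.1 0.  2.9] 1.3
```

View pics/top0.png

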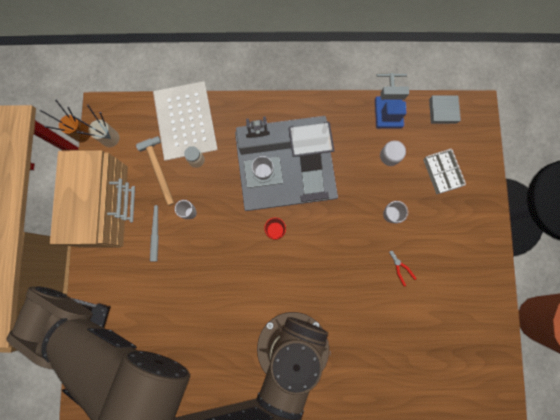

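View pics/scene0.png

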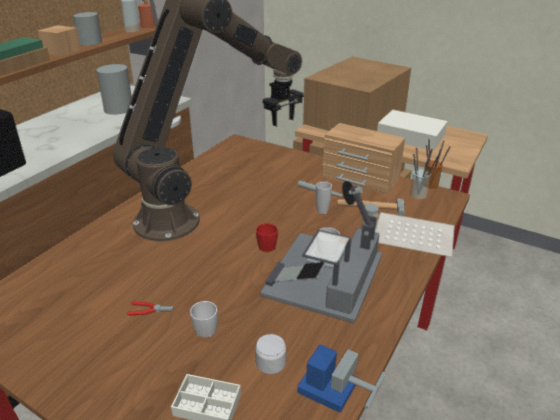

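The top view shows the liner at (185,210), the outer cup on the press at (263,168), the red look-alike at (275,229) and the spare cup at (396,212). The liner is the tall narrow grey cup, seen at (323,197) in the scene view. The spare at (204,319) is wide and low. Next I confirm this in an enlarged crop and fit the geometry.

Run:
```python
from h import *
np.set_printoptions(precision=1,suppress=True)
img=cv2.imread("pics/scene0.png")
a=cv2.resize(img[150:330,250:450],None,fx=3,fy=3,interpolation=cv2.INTER_CUBIC); cv2.imwrite("pics/crop1.png",a)
for n in("top","scene"):
    W=np.load(n+".npy").reshape(-1,3); W=W[~np.isnan(W[:,0])]
    for nm,c,zl,zh in (("liner",(478,365),70,130),("outer",(640,100),80,125),("jar",(655,350),60,110)):
        s=W[(np.hypot(W[:,0]-c[0],W[:,1]-c[1])<60)&(W[:,2]>zl)&(W[:,2]<zh)]
        if len(s)>3:
            print(n,nm,len(s),s.min(0),s.max(0),cv2.minEnclosingCircle(s[:,:2].astype(np.float32)))
    # base plate
    s=W[(W[:,0]>480)&(W[:,0]<860)&(abs(W[:,1]-5)<230)&(W[:,2]>14)&(W[:,2]<300)]
    if n=="top":
        b=s[(s[:,2]<200)]
        print("base",cv2.minAreaRect(b[:,:2].astype(np.float32)), s.shape)
        print(cv2.boxPoints(cv2.minAreaRect(b[:,:2].astype(np.float32))))
    g=W[(abs(W[:,2]-185)<12)&(W[:,0]>550)&(W[:,0]<900)&(W[:,1]<80)&(W[:,1]>-250)]
    print("guard",len(g)); 
    if len(g)>4: print(cv2.minAreaRect(g[:,:2].astype(np.float32)),cv2.boxPoints(cv2.minAreaRect(g[:,:2].astype(np.float32))))
W=np.load("top.npy")
for p in [(237,125),(328,118),(337,200),(245,208),(292,137),(326,124),(331,148),(295,154)]: print(p,W[p[1],p[0]])
```

```text
top liner 167 [443.8 335.5  70.3] [500.9 393.  121.2] ((473.0246276855469, 364.89129638671875), 29.669340133666992)
top outer 175 [581.2  64.2  80. ] [698.8 136.4 113.3] ((640.2379760742188, 100.99884033203125), 59.251712799072266)
top jar 237 [643.6 321.   60.3] [698.7 376.8  98.7] ((671.7277221679688, 349.2511291503906), 28.924325942993164)
base ((647.7613525390625, 19.304367065429688), (296.600830078125, 340.0471496582031), 7.538880348205566) (7898, 3)
[[ 478.4  168.4]
 [ 523.  -168.7]
 [ 817.1 -129.8]
 [ 772.5  207.3]]
guard 1259
((689.277587890625, -60.845237731933594), (107.64352416992188, 137.89419555664062), 7.38533353805542) [[ 627.     0.6]
 [ 644.8 -136.1]
 [ 751.5 -122.3]
 [ 733.8   14.4]]
scene liner 256 [444.3 327.3  70.2] [506.  399.9 118.9] ((474.468017578125, 363.58099365234375), 37.019615173339844)
scene outer 67 [583.  109.4  88.2] [692.9 141.6 109.4] ((637.9127807617188, 120.98799896240234), 55.3238525390625)
scene jar 137 [646.1 314.1  60. ] [699.6 377.3  94.7] ((670.7981567382812, 345.68414306640625), 32.864959716796875)
guard 1090
((693.9938354492188, -27.422210693359375), (223.82571411132812, 128.0869140625), 85.69588470458984) [[ 621.7 -134.2]
 [ 749.5 -143.8]
 [ 766.3   79.4]
 [ 638.5   89. ]]
(237, 125) [806.5 200.5   2.8]
(328, 118) [ 833.1 -142.9    1.4]
(337, 200) [ 518.6 -167.9   -1.1]
(245, 208) [487.7 166.3  17.9]
(292, 137) [693.6   1.  189.1]
(326, 124) [ 737.  -110.7  190.7]
(331, 148) [ 656.8 -125.4  186. ]
(295, 154) [636.   -8.1 189.6]
```

View pics/crop1.png

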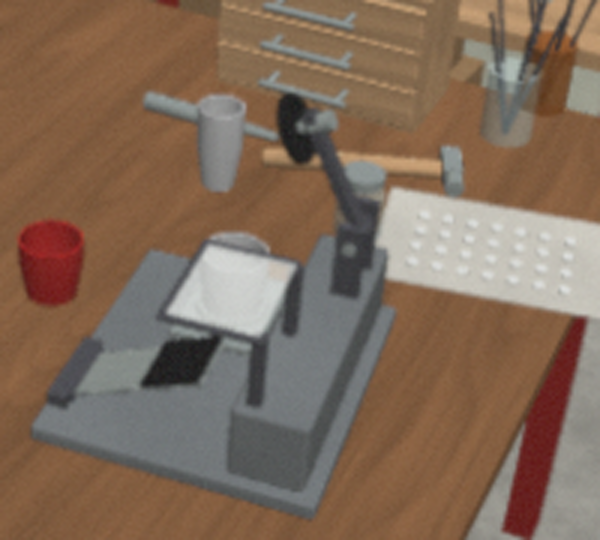

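The crop shows the liner at crop (222,142), tall and tapered. The red cup at (50,262) is the look-alike, and the outer cup sits behind the guard. The press fit is centre (648,19) with yaw 7.5°, and the nest comes out at about (617,101). I'll plan to use one tool orientation throughout, tilted 25° toward the operator to clear the raised pad.

```bash
cat >> h.py <<'E'
from scipy.spatial.transform import Rotation as Ro
PC=np.array([647.8,19.3]); PY=np.radians(7.5)
def press(x,y,z):
    c,s=np.cos(PY),np.sin(PY); return np.array([PC[0]+c*x-s*y,PC[1]+s*x+c*y,z])
def rot(tilt): return Ro.from_euler('z',PY+np.pi)*Ro.from_euler('x',np.pi)*Ro.from_euler('y',-tilt,degrees=True)
def plan(G,tilt,off=59.):
    "turn (deg, tool), and shift in the tool axes after that turn"
    s=env.state(); R0=Ro.from_euler('xyz',s["tcp_rot"]); p0=np.array(s["eef_pos"])
    R1=rot(tilt); p=np.array(G)-off*R1.apply([0,0,1])
    t=np.degrees((R0.inv()*R1).as_rotvec()); d=R1.inv().apply(p-p0)
    print("t",s["t"],"p0",p0.round(1),"turn",t.round(2),"shift",d.round(1),"F",np.round(s["ft_force"],1),"open",s["opening"],s["grip_force"])
E
python3 -c "
from h import *
print(press(-20,85,30),env.state()['tcp_rot'])
plan([473.5,364.5,190],25)
s=env.state();R0=Ro.from_euler('xyz',s['tcp_rot']);print((R0.inv()*rot(0)).as_rotvec(degrees=True))"
```

```text
[616.87637643 100.96228937  30.        ] [3.14150728e+00 1.79843066e-05 2.88979579e+00]
t 1.3 p0 [155.7 605.3 292.3] turn [ -4.78 -24.69 -21.58] shift [-213.8 -280.2  153.5] F [-0.7  0.3  0. ] open 0.9987143697505553 0.0
[ 4.63452785e-03  1.95380656e-03 -2.19268978e+01]
```

Emit:
jog_arm(motion=[[0,0,-7.3,0,0,0,95],[0,0,-7.3,0,0,0,95],[0,0,-7.3,0,0,0,95],[0,-8.3,0,0,0,0,95],[0,-8.3,0,0,0,0,95],[0,-8.4,0,0,0,0,95],[0,0,0,-35,-46,20,95],[0,0,0,-35,-46,20,95],[0,0,0,-35,-46,20,95],[0,0,0,-35,-46,20,95]])

```text
t: 2.55
eef_pos: [340.1, 442.5, 279.1]
tcp_rot: [3.141, 0.437, -3.011]
ft_force: [0.7, 0.2, -0.0]
opening: 0.999
grip_force: 0.0
```

```bash
python3 -c "
from h import *
plan([473.5,364.5,190],25)"
```

```text
t 2.55 p0 [340.1 442.5 279.1] turn [ 0.02  0.03 -0.01] shift [-73.  -94.7  73.3] F [ 0.7  0.2 -0. ] open 0.9987471150219106 0.0
```

Emit:
jog_arm(motion=[[0,0,0,-24,-31,24,95],[0,0,0,-24,-31,24,95],[0,0,0,-24,-31,24,95],[0,0,0,0,0,0,95],[0,0,0,0,0,0,95]])

```text
t: 3.18
eef_pos: [445.8, 364.1, 244.2]
tcp_rot: [3.141, 0.436, -3.012]
ft_force: [0.3, 0.6, 0.5]
opening: 0.998
grip_force: 0.0
```

Run:
```python
from h import *
np.set_printoptions(precision=1,suppress=True)
plan([473.5,364.5,100],25)
c=shot("wrist"); save(c["color"],"w1.png"); W=cloud(c).reshape(-1,3); W=W[~np.isnan(W[:,0])]
for zl,zh in((80,125),(108,122)):
    s=W[(np.hypot(W[:,0]-473,W[:,1]-365)<50)&(W[:,2]>zl)&(W[:,2]<zh)]
    print(len(s)); 
    if len(s)>3: print(s.min(0),s.max(0),cv2.minEnclosingCircle(s[:,:2].astype(np.float32)))
```

```text
t 3.175 p0 [445.8 364.1 244.2] turn [-0.   0.  -0.1] shift [36.  -3.2 83.3] F [0.3 0.6 0.5] open 0.9980943918279538 0.0
4924
[443.1 335.3  80. ] [502.4 393.6 117. ] ((472.888427734375, 364.4868469238281), 29.923086166381836)
1809
[443.5 335.3 108. ] [502.4 393.6 117. ] ((472.9794616699219, 364.48876953125), 29.86088752746582)
```

View pics/w1.png

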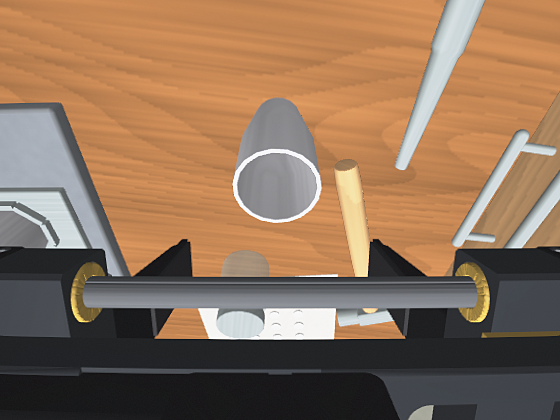

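The wrist view shows the liner rim centred at (277,185), between the open fingers, and the fit is (473,364.5). I'll descend and grip.

Emit:
jog_arm(motion=[[0,0,0,9,-3,21,95],[0,0,0,9,0,21,95],[0,0,0,9,0,21,95],[0,0,0,9,0,20,95],[0,0,0,0,0,0,95],[0,0,0,0,0,0,40],[0,0,0,0,0,0,40],[0,0,0,0,0,0,40],[0,0,0,0,0,0,40],[0,0,0,0,0,0,40]])

```text
t: 4.47
eef_pos: [448.9, 361.4, 154.0]
tcp_rot: [3.141, 0.437, -3.011]
ft_force: [-0.1, -0.3, 2.6]
opening: 0.629
grip_force: 30.0
```

Run:
```python
from h import *
plan([473,364.5,240],25)
```

```text
t 4.475 p0 [448.9 361.4 154. ] turn [ 0.    0.03 -0.03] shift [-5.840e+01 -1.000e-01 -1.267e+02] F [-0.1 -0.3  2.6] open 0.6288135233749027 29.974403623491526
```

Emit:
jog_arm(motion=[[0,0,0,-6,0,-13,40],[0,0,0,-13,0,-28,40],[0,0,0,-13,0,-28,40],[0,0,0,-13,0,-28,40],[0,0,0,-13,0,-30,40],[0,0,0,0,0,0,40]])

```text
t: 5.22
eef_pos: [447.9, 361.4, 295.2]
tcp_rot: [3.139, 0.44, -3.012]
ft_force: [0.9, -0.5, -2.1]
opening: 0.626
grip_force: 30.0
```

Run:
```python
from h import *
plan(press(-20,85,240),25)
```

```text
t 5.225 p0 [447.9 361.4 295.2] turn [ 0.09  0.18 -0.07] shift [ -97.7 -280.3   47.5] F [ 0.9 -0.5 -2.1] open 0.6258905267761514 29.96953636407852
```

Emit:
jog_arm(motion=[[0,0,0,-6,-17,3,40],[0,0,0,-12,-34,6,40],[0,0,0,-13,-38,6,40],[0,0,0,-14,-40,7,40],[0,0,0,-14,-40,7,40],[0,0,0,-14,-40,7,40],[0,0,0,-12,-36,6,40],[0,0,0,-8,-24,4,40],[0,0,0,-4,-11,2,40],[0,0,0,0,0,0,40]])

```text
t: 6.48
eef_pos: [591.2, 97.4, 289.8]
tcp_rot: [3.141, 0.435, -3.012]
ft_force: [-0.6, 0.9, -0.7]
opening: 0.624
grip_force: 30.0
```

Run:
```python
from h import *
np.set_printoptions(precision=1,suppress=True)
plan(press(-20,85,240),25)
ims=[]
for n in("wrist","top","scene"):
    c=shot(n); W=cloud(c).reshape(-1,3); W=W[~np.isnan(W[:,0])]; ims.append(c["color"])
    for nm,zl,zh,r in(("outer",92,112,50),("linerlow",145,175,45),("linercollar",205,230,45),("linerrim",245,262,40)):
        s=W[(np.hypot(W[:,0]-617,W[:,1]-101)<r)&(W[:,2]>zl)&(W[:,2]<zh)]
        if len(s)>5: print(n,nm,len(s),s.min(0),s.max(0),s.mean(0),cv2.minEnclosingCircle(s[:,:2].astype(np.float32)))
save(np.hstack([ims[0][::1,::1][:, :400], ims[2][130:330,240:440].repeat(2,0).repeat(2,1)[:400].__class__(0) if 0 else cv2.resize(ims[2][130:330,240:440],(400,420))]),"c2.png")
```

```text
t 6.475 p0 [591.2  97.4 289.8] turn [-0.  -0.1 -0.1] shift [-2.4  0.2 -2.9] F [-0.6  0.9 -0.7] open 0.6241794377327475 29.96958961710334
wrist outer 1382 [581.   63.9  92. ] [644.1 137.9 106.8] [602.1  98.9 101.5] ((618.399169921875, 100.85762023925781), 37.527801513671875)
wrist linerlow 1011 [588.9  75.6 145. ] [607.4 122.7 175. ] [594.2  97.5 161.5] ((604.318603515625, 99.16168975830078), 23.66400718688965)
wrist linercollar 4921 [585.1  62.7 205. ] [643.  135.1 230. ] [605.3  98.5 217.5] ((607.6968994140625, 98.93852233886719), 36.554595947265625)
wrist linerrim 3636 [585.1  63.5 245. ] [644.5 133.9 262. ] [609.6  99.7 249.1] ((608.2597045898438, 99.8747787475586), 36.72089767456055)
top linerrim 23 [629.8  83.7 245.4] [645.  123.4 255.3] [639.7 104.8 250.4] ((633.8132934570312, 103.56698608398438), 20.232940673828125)
scene outer 49 [583.2 113.3  92. ] [649.1 140.7 106.5] [615.3 129.5  99.2] ((616.10986328125, 117.66189575195312), 33.12739562988281)
scene linerlow 102 [592.3  73.2 145.6] [641.6 110.3 174.9] [623.4  83.5 160.8] ((616.5557861328125, 97.36009216308594), 25.710168838500977)
scene linercollar 133 [590.4  62.9 205.2] [646.8 132.1 230. ] [623.2  87.4 219.1] ((622.2628173828125, 97.12997436523438), 36.8294792175293)
scene linerrim 104 [594.6  61.2 245. ] [644.5 140.3 261.7] [618.9 106.7 251.4] ((615.9905395507812, 100.8484878540039), 39.71868896484375)
```

View pics/c2.png

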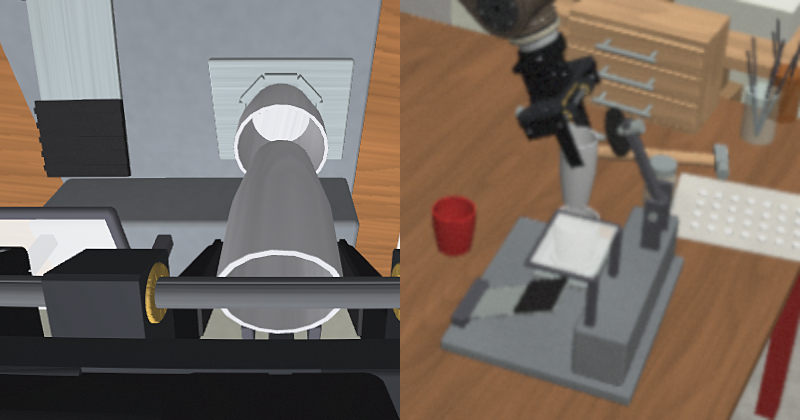

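The outer cup is at about (618,101), and the liner hangs above it between the fingers. I'll fit the liner's axis and tilt from the wrist points.

```bash
cat >> h.py <<'E'
from scipy.optimize import least_squares
def fitliner(names=("wrist","scene"),zb=140.,c0=(616,100),top=115):
    for n in names:
        c=shot(n); W=cloud(c).reshape(-1,3); W=W[~np.isnan(W[:,0])]
        s=W[(np.hypot(W[:,0]-c0[0],W[:,1]-c0[1])<36)&(W[:,2]>zb+5)&(W[:,2]<zb+70)]
        if len(s)<30: print(n,len(s)); continue
        def f(q):
            h=s[:,2]-zb-q[4]; r=np.interp(h,[0,60,115],[21,29.5,29.5])
            return np.hypot(s[:,0]-q[0]-q[2]*(h-50),s[:,1]-q[1]-q[3]*(h-50))-r
        q=least_squares(f,[c0[0],c0[1],0,0,0],loss="soft_l1",f_scale=1.5).x
        print(n,len(s),"centre@50",q[:2].round(1),"tilt",q[2:4].round(3),"bottom",(zb+q[4]).round(1),"bottom xy",(q[:2]-50*q[2:4]).round(1),"res",np.median(abs(f(q))).round(2))
E
python3 -c "
from h import *
fitliner()"
```

```text
wrist 4131 centre@50 [613.5 100.9] tilt [ 0.02  -0.004] bottom 154.0 bottom xy [612.5 101.1] res 0.44
scene 252 centre@50 [615.6 101.1] tilt [0.005 0.016] bottom 143.9 bottom xy [615.3 100.3] res 1.34
```

Emit:
jog_arm(motion=[[0,0,0,-2.3,0,1.1,40],[0,0,0,5,0,10.9,40],[0,0,0,7.6,0,16.3,40],[0,0,0,7.6,0,16.3,40],[0,0,0,7.6,0,16.3,40],[0,0,0,5,0,10.9,40],[0,0,0,2.1,0,4.5,40],[0,0,0,0,0,0,40]])

```text
t: 7.72
eef_pos: [594.1, 98.0, 207.7]
tcp_rot: [3.141, 0.436, -3.011]
ft_force: [0.9, 0.2, -1.4]
opening: 0.625
grip_force: 30.0
```

Run:
```python
from h import *
plan([618.2,101,135],25)
```

```text
t 7.725 p0 [594.1  98.  207.7] turn [-0.01 -0.01 -0.03] shift [ 8.7 -0.2 17.1] F [ 0.9  0.2 -1.4] open 0.6247096722578952 29.969543404877186
```

Emit:
jog_arm(motion=[[0,0,0,1.7,0,3.6,40],[0,0,0,1.7,0,3.6,40],[0,0,0,1.7,0,3.6,40],[0,0,0,1.3,0,2.7,40],[0,0,0,0.6,0,1.3,40],[0,0,0,0,0,0,40],[0,0,0,0,0,0,40]])

```text
t: 8.6
eef_pos: [594.0, 98.0, 191.5]
tcp_rot: [3.142, 0.437, -3.011]
ft_force: [-0.1, -0.2, -1.0]
opening: 0.627
grip_force: 30.0
```

Emit:
jog_arm(motion=[[0,0,0,0.5,0,1.0,40],[0,0,0,0.4,0,0.9,40],[0,0,0,0,0,0,40]])

```text
t: 8.98
eef_pos: [593.9, 98.0, 189.2]
tcp_rot: [3.141, 0.436, -3.011]
ft_force: [1.2, -0.3, -0.9]
opening: 0.629
grip_force: 30.0
```

Emit:
jog_arm(motion=[[0,0,0,0.4,0,0.9,40],[0,0,0,0.4,0,0.9,40],[0,0,0,0,0,0,40]])

```text
t: 9.35
eef_pos: [594.5, 98.2, 188.9]
tcp_rot: [-3.141, 0.44, -3.011]
ft_force: [-3.7, 0.5, 12.4]
opening: 0.624
grip_force: 30.0
```

The liner touched down at the expected height with 12 N. I'll release it and lift straight up.

Emit:
jog_arm(motion=[[0,0,0,0,0,0,70],[0,0,0,0,0,0,95],[0,0,0,0,0,0,95],[0,0,0,0,0,0,95],[0,0,0,-3,0,-6,95],[0,0,0,-8,0,-18,95],[0,0,0,-15,0,-32,95],[0,0,0,-15,0,-32,95],[0,0,0,-15,0,-32,95],[0,0,0,0,0,0,95]])

```text
t: 10.6
eef_pos: [594.5, 98.0, 323.0]
tcp_rot: [-3.141, 0.442, -3.011]
ft_force: [0.5, 0.3, 0.2]
opening: 1.003
grip_force: 0.0
```

Run:
```python
from h import *
np.set_printoptions(precision=1,suppress=True)
fitliner(("wrist",),zb=35.,c0=(618,101))
c=shot("wrist"); save(c["color"],"w3.png"); W=cloud(c).reshape(-1,3); W=W[~np.isnan(W[:,0])]
for nm,zl,zh in(("rimL",140,160),("collar",110,140),("rimO",98,107.5)):
    s=W[(np.hypot(W[:,0]-617,W[:,1]-101)<45)&(W[:,2]>zl)&(W[:,2]<zh)]
    if len(s)>5: print(nm,len(s),s.min(0),s.max(0),cv2.minEnclosingCircle(s[:,:2].astype(np.float32)))
s=W[(abs(W[:,2]-185)<12)&(W[:,0]>600)&(W[:,0]<760)&(W[:,1]<30)&(W[:,1]>-150)]
print("guard",len(s),s.min(0),s.max(0))
plan(press(-140,-85,220),45,78)
```

```text
wrist 2935 centre@50 [611.5  99.8] tilt [0.1 0. ] bottom 9.3 bottom xy [608.3  98.6] res 1.4
rimL 1605 [588.5  71.7 140. ] [647.8 130.1 151.4] ((618.21533203125, 101.07657623291016), 29.807891845703125)
collar 2205 [588.4  71.6 110. ] [645.7 127.6 140. ] ((616.6846923828125, 100.68765258789062), 29.14838409423828)
rimO 1299 [581.6  63.7  98. ] [645.3 137.8 107.5] ((618.2442626953125, 100.65392303466797), 37.342899322509766)
guard 11573 [ 628.  -114.   181.8] [732.5  10.6 190.7]
t 10.7 p0 [593.7  98.  319.9] turn [ -0. -20.  -0.] shift [ 138.9 -170.1  -75.7] F [-1.2  0.1 -0.1] open 0.9984748725138414 0.0
```

View pics/w3.png

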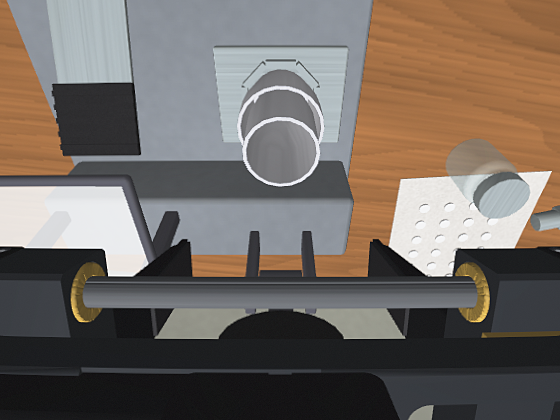

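The wrist view shows both rims concentric at (280,150) and (280,125). The liner rim is at z 150, so it is fully nested. Now I retreat, move to the pedal lane, close the fingers and tilt to 45°.

Emit:
jog_arm(motion=[[0,0,0,20,0,-9,95],[0,0,0,36,0,-17,95],[0,0,0,36,0,-17,60],[0,0,0,36,-20,-17,30],[0,0,0,0,-40,0,0],[0,0,0,0,-45,0,0],[0,-6.7,0,0,-40,0,0],[0,-6.7,0,0,-25,0,0],[0,-6.6,0,0,0,0,0],[0,0,0,0,0,0,0]])

```text
t: 11.95
eef_pos: [489.8, -53.9, 354.1]
tcp_rot: [-3.131, 0.698, -3.034]
ft_force: [-0.1, -0.4, 0.3]
opening: 0.212
grip_force: 0.0
```

```bash
sed -i 's/PC=np.array(\[647.8,19.3\])/PC=np.array([649.1,19.3])/' h.py
python3 - <<'E'
from h import *
np.set_printoptions(precision=1,suppress=True)
print(np.round(env.state()["joints"],2))
plan(press(-110,-85,160),45,78)
c=shot("wrist"); save(c["color"],"w4.png"); W=cloud(c); col=c["color"].astype(int)
P=press(0,0,0); 
d=W.reshape(-1,3)-np.r_[PC,0]; ca,sa=np.cos(PY),np.sin(PY)
L=np.stack([d[:,0]*ca+d[:,1]*sa,-d[:,0]*sa+d[:,1]*ca,d[:,2]],1)
m=(col.reshape(-1,3).sum(1)<150)&(L[:,2]>50)&(L[:,2]<115)&(abs(L[:,1]+85)<50)&(abs(L[:,0]+20)<50)
print("tread dark, press frame",m.sum(),np.percentile(L[m],[1,50,99],axis=0))
m=(abs(L[:,2]-185)<12)&(abs(L[:,0]-20)<70)&(abs(L[:,1]+85)<90)
print("guard",m.sum(), np.percentile(L[m],[1,50,99],axis=0) if m.sum()>9 else 0)
E
```

```text
[-0.4  0.1  2.1  0.8  0.4 -2.7]
t 11.95 p0 [489.8 -53.9 354.1] turn [-1.5 -5.  -0.9] shift [ 96.5 -33.3  99.9] F [-0.1 -0.4  0.3] open 0.21169656634976328 0.0
tread dark, press frame 3364 [[ -49.3 -120.3   69.9]
 [ -22.3  -85.1   82.5]
 [   8.9  -49.5   95.5]]
guard 6007 [[ -23.6 -151.2  183. ]
 [   7.7  -79.9  187. ]
 [  72.9  -18.   189.3]]
```

View pics/w4.png

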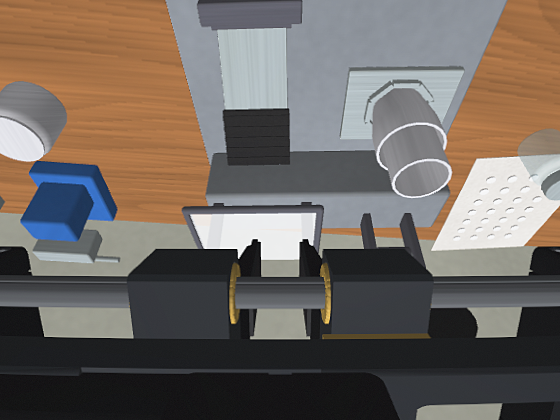

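The wrist view shows the tread at (257,137), with the guard at (255,232) and its front edge toward the camera. The tread measures (-22,-85,82.5) in the press frame, matching the model. At 45° the wrist is close to singular and j6 is at its limit, so I'll use about 27° instead, which still clears the guard.

Run:
```python
from h import *
plan(press(-60,-85,200),27,78)
```

```text
t 12.0 p0 [489.6 -53.9 353.5] turn [-1.28 12.92 -1.13] shift [-26.2 -33.2 107.7] F [-0.2 -0.6 -0.3] open 0.16996802581738474 0.0
```

Emit:
jog_arm(motion=[[-0.7,6.5,-0.6,0,0,0,0],[-0.6,6.4,-0.6,0,0,0,0],[0,0,0,0,-15,10,0],[0,0,0,0,-18,10,0],[0,0,0,0,0,0,0]])

```text
t: 12.62
eef_pos: [503.2, -86.4, 334.8]
tcp_rot: [3.141, 0.47, -3.012]
ft_force: [-0.0, 1.2, 0.5]
opening: 0.005
grip_force: 0.0
```

Run:
```python
from h import *
print(np.round(env.state()["joints"],2))
plan(press(-50,-85,180),27,78)
```

```text
[-0.39  0.18  1.98  0.41  0.6  -2.38]
t 12.625 p0 [503.2 -86.4 334.8] turn [ 0.02 -0.08 -0.06] shift [-26.4   0.8 109.2] F [-0.   1.2  0.5] open 0.005401699241959328 0.0
```

Emit:
jog_arm(motion=[[0,0,0,-9,1,22,0],[0,0,0,-9,0,22,0],[0,0,0,-8,0,22,0],[0,0,0,0,0,22,0],[0,0,0,0,0,21,0],[0,0,0,0,0,0,0]])

```text
t: 13.38
eef_pos: [575.1, -74.6, 250.0]
tcp_rot: [3.14, 0.47, -3.01]
ft_force: [-0.4, -0.5, -0.4]
opening: 0.004
grip_force: 0.0
```

Run:
```python
from h import *
print(np.round(env.state()["joints"],2))
plan(press(-38,-85,110),27,78)
```

```text
[-0.31  0.39  1.94  0.5   0.42 -2.43]
t 13.375 p0 [575.1 -74.6 250. ] turn [ 0.07 -0.04  0.01] shift [21.1 -1.6 68.4] F [-0.4 -0.5 -0.4] open 0.0036147484152858965 0.0
```

```bash
sed -i "s/^def rot(tilt):.*/YO=-5.\ndef rot(tilt): return Ro.from_euler('z',PY+np.pi+np.radians(YO))*Ro.from_euler('x',np.pi)*Ro.from_euler('y',-tilt,degrees=True)/" h.py
python3 - <<'E'
from h import *
plan(press(-50,-85,180),20,78)
plan(press(-45,-85,110),20,78)
E
```

```text
t 13.375 p0 [575.1 -74.6 250. ] turn [2.06 6.95 4.6 ] shift [-9.6  1.5 -0. ] F [-0.4 -0.5 -0.4] open 0.0036147484152858965 0.0
t 13.375 p0 [575.1 -74.6 250. ] turn [2.06 6.95 4.6 ] shift [ 9.7  2.  67.5] F [-0.4 -0.5 -0.4] open 0.0036147484152858965 0.0
```

Emit:
jog_arm(motion=[[2,7,4.6,0,0,0,0],[0,0,0,0,1,0,0],[0,0,0,3,0,22,0],[0,0,0,3,0,22,0],[0,0,0,3,0,20,0],[0,0,0,0,0,0,0]])

```text
t: 14.12
eef_pos: [590.4, -71.4, 187.8]
tcp_rot: [3.134, 0.38, -3.074]
ft_force: [0.7, -0.5, 0.6]
opening: 0.006
grip_force: 0.0
```

Run:
```python
from h import *
s=env.state();print(np.round(s["joints"],2))
R=Ro.from_euler('xyz',s["tcp_rot"]);d=np.array(s["eef_pos"])+78*R.apply([0,0,1])-np.r_[PC,0]
print("tip press",Ro.from_euler('z',-PY).apply(d).round(1))
plan(press(-41,-85,85),20,78)
for a in np.arange(.4,-.01,-.1): plan(press(-125+96*np.cos(a)-8.5*np.sin(a),-85,30+96*np.sin(a)+8.5*np.cos(a)),20,78)
```

```text
[-0.27  0.51  1.93  0.37  0.37 -2.24]
tip press [-41.2 -83.5 115.3]
t 14.125 p0 [590.4 -71.4 187.8] turn [0.93 1.78 1.28] shift [ 7.7 -0.2 28.5] F [ 0.7 -0.5  0.6] open 0.00599133799762829 0.0
t 14.125 p0 [590.4 -71.4 187.8] turn [0.93 1.78 1.28] shift [10.  -0.1 38.1] F [ 0.7 -0.5  0.6] open 0.00599133799762829 0.0
t 14.125 p0 [590.4 -71.4 187.8] turn [0.93 1.78 1.28] shift [ 9.2  0.3 47.7] F [ 0.7 -0.5  0.6] open 0.00599133799762829 0.0
t 14.125 p0 [590.4 -71.4 187.8] turn [0.93 1.78 1.28] shift [ 9.3  0.6 57.3] F [ 0.7 -0.5  0.6] open 0.00599133799762829 0.0
t 14.125 p0 [590.4 -71.4 187.8] turn [0.93 1.78 1.28] shift [10.3  0.8 66.9] F [ 0.7 -0.5  0.6] open 0.00599133799762829 0.0
t 14.125 p0 [590.4 -71.4 187.8] turn [0.93 1.78 1.28] shift [12.4  0.9 76.3] F [ 0.7 -0.5  0.6] open 0.00599133799762829 0.0
```

Emit:
jog_arm(motion=[[0.9,1.8,1.3,0,0,0,0],[0,0,0,4,0,14,0],[0,0,0,4,0,14,0],[0,0,0,0,0,0,0],[0,0,0,0,0,0,0]])

```text
t: 14.75
eef_pos: [593.0, -71.6, 159.2]
tcp_rot: [3.141, 0.349, -3.1]
ft_force: [0.1, -0.0, -0.5]
opening: 0.009
grip_force: 0.0
```

Run:
```python
from h import *
s=env.state();print(np.round(s["joints"],2))
R=Ro.from_euler('xyz',s["tcp_rot"]);d=np.array(s["eef_pos"])+78*R.apply([0,0,1])-np.r_[PC,0]
print("tip press",Ro.from_euler('z',-PY).apply(d).round(1))
for a in np.arange(.4,-.01,-.1): plan(press(-125+96*np.cos(a)-8.5*np.sin(a),-85,30+96*np.sin(a)+8.5*np.cos(a)),20,78)
```

```text
[-0.26  0.56  1.93  0.32  0.34 -2.16]
tip press [-40.9 -85.1  85.9]
t 14.75 p0 [593.  -71.6 159.2] turn [-0.02  0.01 -0.13] shift [ 2.7  0.2 10.4] F [ 0.1 -0.  -0.5] open 0.008985882242175251 0.0
t 14.75 p0 [593.  -71.6 159.2] turn [-0.02  0.01 -0.13] shift [ 1.9  0.6 20. ] F [ 0.1 -0.  -0.5] open 0.008985882242175251 0.0
t 14.75 p0 [593.  -71.6 159.2] turn [-0.02  0.01 -0.13] shift [ 2.   0.8 29.7] F [ 0.1 -0.  -0.5] open 0.008985882242175251 0.0
t 14.75 p0 [593.  -71.6 159.2] turn [-0.02  0.01 -0.13] shift [ 3.1  1.  39.2] F [ 0.1 -0.  -0.5] open 0.008985882242175251 0.0
t 14.75 p0 [593.  -71.6 159.2] turn [-0.02  0.01 -0.13] shift [ 5.1  1.2 48.6] F [ 0.1 -0.  -0.5] open 0.008985882242175251 0.0
```

Emit:
jog_arm(motion=[[0,0,0,2,0,5,0],[0,0,0,0,0,5,0],[0,0,0,0,0,5,0],[0,0,0,0,0,5,0],[0,0,0,0,0,5,0],[0,0,0,0,0,5,0],[0,0,0,0,0,0,0]])

```text
t: 15.62
eef_pos: [601.3, -71.2, 129.9]
tcp_rot: [3.141, 0.349, -3.1]
ft_force: [0.5, 1.1, 4.2]
opening: 0.002
grip_force: 1.6
```

Emit:
jog_arm(motion=[[0,0,0,0,0,5,0],[0,0,0,1,0,4,0],[0,0,0,1,0,3,0],[0,0,0,0,0,0,0]])

```text
t: 16.12
eef_pos: [603.7, -71.1, 118.3]
tcp_rot: [3.141, 0.349, -3.101]
ft_force: [-0.7, 1.1, 3.6]
opening: 0.002
grip_force: 1.7
```

```bash
cat >> h.py <<'E'
def tip():
    s=env.state(); R=Ro.from_euler('xyz',s["tcp_rot"]);d=np.array(s["eef_pos"])+78*R.apply([0,0,1])-np.r_[PC,0]
    print(np.round(s["joints"],2),"tip press",Ro.from_euler('z',-PY).apply(d).round(1),"F",np.round(s["ft_force"],1),s["t"])
E
python3 -c "
from h import *
tip()"
```

```text
[-0.26  0.64  1.92  0.4   0.26 -2.24] tip press [-30.3 -86.1  45. ] F [-0.7  1.1  3.6] 16.125
```

Emit:
jog_arm(motion=[[0,0,0,0.5,0,1.5,0],[0,0,0,0.5,0,1.5,0],[0,0,0,0,0,1,0],[0,0,0,0,0,0,0]])

```text
t: 16.62
eef_pos: [604.1, -71.0, 114.8]
tcp_rot: [3.141, 0.35, -3.1]
ft_force: [-2.4, 2.2, 9.6]
opening: 0.004
grip_force: 4.8
```

Run:
```python
from h import *
np.set_printoptions(precision=1,suppress=True)
tip()
c=shot("scene"); img=c["color"]; save(cv2.resize(img[160:340,250:450],(800,600)*1 if 0 else (660,594),interpolation=cv2.INTER_CUBIC),"s5.png")
```

```text
[-0.3  0.6  1.9  0.4  0.3 -2.2] tip press [-29.8 -86.1  41.5] F [-2.4  2.2  9.6] 16.625
```

View pics/s5.png

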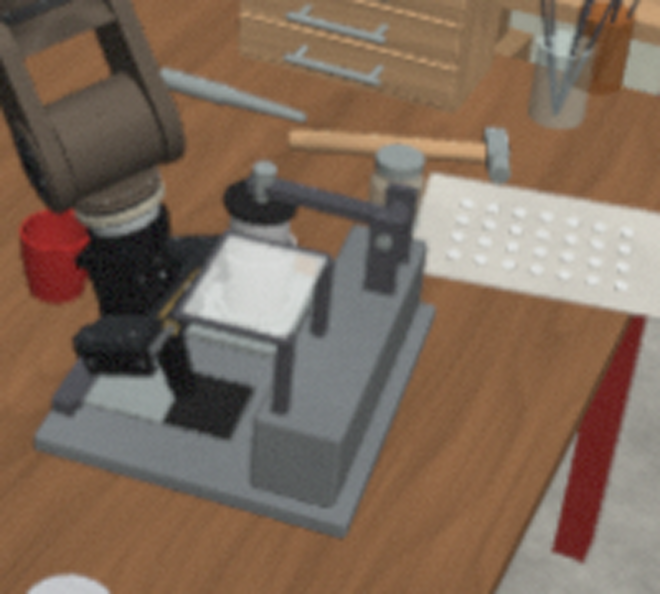

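The fingers are on the tread at (185,400) under the guard, and the pad is lying on the liner at (262,205). I keep pushing to the stop.

Emit:
jog_arm(motion=[[0,0,0,0.5,0,1.5,0],[0,0,0,0,0,1.5,0],[0,0,0,0,0,0,0]])

```text
t: 17.05
eef_pos: [604.4, -71.0, 112.4]
tcp_rot: [3.141, 0.35, -3.1]
ft_force: [-8.2, 0.2, 18.0]
opening: 0.006
grip_force: 9.4
```

Emit:
jog_arm(motion=[[0,0,0,0,0,1.5,0],[0,0,0,0,0,0,0]])

```text
t: 17.3
eef_pos: [604.5, -71.0, 111.6]
tcp_rot: [3.141, 0.35, -3.1]
ft_force: [-14.8, 0.5, 27.9]
opening: 0.001
grip_force: 15.0
```

Emit:
jog_arm(motion=[[0,0,0,0,0,1.5,0],[0,0,0,0,0,0,0]])

```text
t: 17.55
eef_pos: [604.7, -71.0, 111.0]
tcp_rot: [3.141, 0.35, -3.1]
ft_force: [-23.4, -0.2, 39.7]
opening: 0.006
grip_force: 21.0
```

Emit:
jog_arm(motion=[[0,0,0,0,0,1.5,0],[0,0,0,0,0,0,0]])

```text
t: 17.8
eef_pos: [604.9, -71.0, 110.5]
tcp_rot: [3.141, 0.351, -3.1]
ft_force: [-29.8, -1.3, 51.7]
opening: 0.003
grip_force: 27.5
```

Run:
```python
from h import *
np.set_printoptions(precision=1,suppress=True)
tip()
ca,sa=np.cos(PY),np.sin(PY)
for n in("scene","top"):
    W=cloud(shot(n)).reshape(-1,3); d=W-np.r_[PC,0]
    L=np.stack([d[:,0]*ca+d[:,1]*sa,-d[:,0]*sa+d[:,1]*ca,d[:,2]],1); L=L[~np.isnan(L[:,0])]
    for nm,ys in(("right",(-118,-100)),("left",(-70,-52))):
        s=L[(L[:,0]>-110)&(L[:,0]<20)&(L[:,1]>ys[0])&(L[:,1]<ys[1])&(L[:,2]>22)&(L[:,2]<70)]
        for a,b in((-110,-80),(-80,-50),(-40,-20),(-20,0),(0,22)):
            q=s[(s[:,0]>a)&(s[:,0]<b)]
            if len(q)>5: print(n,nm,a,b,len(q),np.median(q[:,2]))
```

```text
[-0.3  0.7  1.9  0.4  0.2 -2.3] tip press [-29.  -86.1  37.2] F [-29.8  -1.3  51.7] 17.8
scene right -110 -80 41 31.68697317032843
scene right -80 -50 43 31.726459986827535
scene right -40 -20 22 35.89657080294813
scene right -20 0 31 38.075169413527874
scene right 0 22 32 37.67044861075141
scene left -80 -50 9 33.09072106987276
scene left -40 -20 8 36.452435241193825
scene left -20 0 29 35.79570810735743
scene left 0 22 20 35.75059360355476
top left 0 22 20 37.18296578798527
```

The tread is level at z of about 38, so it is on its stop, with about 55 N on it. Hold for over a second.

Emit:
jog_arm(motion=[[0,0,0,0,0,0,0],[0,0,0,0,0,0,0],[0,0,0,0,0,0,0],[0,0,0,0,0,0,0],[0,0,0,0,0,0,0],[0,0,0,0,0,0,0],[0,0,0,0,0,0,0],[0,0,0,0,0,0,0],[0,0,0,0,0,0,0],[0,0,0,0,0,0,0]])

```text
t: 19.15
eef_pos: [604.8, -71.0, 110.5]
tcp_rot: [3.141, 0.351, -3.1]
ft_force: [-29.3, -0.5, 53.1]
opening: 0.009
grip_force: 27.4
```

Emit:
jog_arm(motion=[[0,0,0,0,0,-3,0],[0,0,0,-1,0,-5,0],[0,0,0,-1,0,-6,0],[0,0,0,0,0,-6,0],[0,0,0,0,0,-6,0],[0,0,0,0,0,-6,0],[0,0,0,0,0,-6,0],[0,0,0,0,0,-6,0],[0,0,0,0,0,-6,0],[0,0,0,0,0,-10,0]])

```text
t: 20.4
eef_pos: [587.3, -71.7, 164.6]
tcp_rot: [3.141, 0.349, -3.1]
ft_force: [-0.6, -0.6, 0.9]
opening: 0.005
grip_force: 0.0
```

```bash
python3 -c "
from h import *
tip()"
```

```text
[-0.27  0.55  1.94  0.32  0.34 -2.16] tip press [-46.6 -84.5  91.3] F [-0.6 -0.6  0.9] 20.4
```

Next I retreat along the tool axis, up and back, clear of everything, and check the result.

Emit:
jog_arm(motion=[[0,0,0,0,0,-20,0],[0,0,0,0,0,-30,0],[0,0,0,0,0,-30,0],[0,0,0,0,0,-30,0],[0,0,0,0,0,0,0],[0,0,0,0,0,0,0]])

```text
t: 21.15
eef_pos: [549.6, -73.3, 267.7]
tcp_rot: [3.141, 0.349, -3.101]
ft_force: [-0.1, -0.2, -0.1]
opening: 0.005
grip_force: 0.0
```

Run:
```python
from h import *
np.set_printoptions(precision=1,suppress=True)
tip()
c=shot("wrist"); W=cloud(c); a=c["color"]; col=a.astype(int).reshape(-1,3); W=W.reshape(-1,3)
for nm,zl,zh in(("rimL",140,160),("rimO",98,107.5)):
    s=W[(np.hypot(W[:,0]-618,W[:,1]-101)<45)&(W[:,2]>zl)&(W[:,2]<zh)]
    if len(s)>5: print(nm,len(s),s.min(0),s.max(0),cv2.minEnclosingCircle(s[:,:2].astype(np.float32)))
d=W-np.r_[PC,0]; L=Ro.from_euler('z',-PY).apply(d)
m=(col.sum(1)<150)&(L[:,2]>25)&(L[:,2]<115)&(abs(L[:,1]+85)<50)&(abs(L[:,0]+20)<50)
print("tread",m.sum(),np.percentile(L[m],[1,50,99],axis=0))
s=shot("scene")["color"]; save(np.hstack([cv2.resize(a,(400,300)),cv2.resize(s[160:310,250:450],(400,300))]),"f6.png")
```

```text
[-0.3  0.3  1.9  0.2  0.6 -2.1] tip press [-84.1 -81.2 194.4] F [-0.1 -0.2 -0.1] 21.15
rimL 1098 [587.9  71.  140. ] [633.4 124.9 150.9] ((616.3693237304688, 99.78873443603516), 29.318340301513672)
rimO 1616 [580.8  62.9  98. ] [655.3 135.5 107.5] ((618.3650512695312, 99.90058135986328), 37.58110046386719)
tread 254 [[ -49.8 -120.9   68.4]
 [ -35.2  -78.4   76.7]
 [  -7.8  -48.6   90. ]]
```

View pics/f6.png

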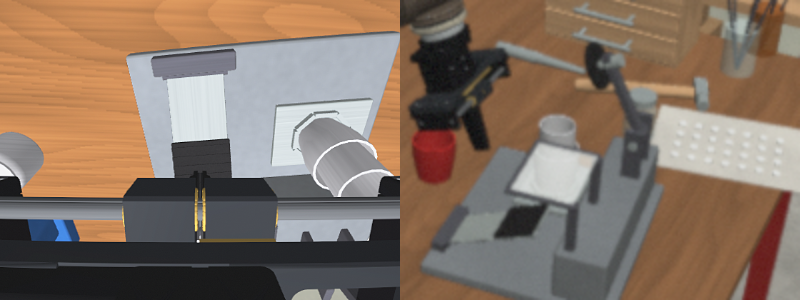

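The pedal is back up with the tread at (200,157) and slanted. The cups are nested and upright at (345,155), the arm is raised, and the gripper touches nothing.

```bash
python3 -c "
from cell import env
print(env.job_done())"
```

```text
the job is handed in; nothing more can be done
None
```

The liner is nested upright in the outer cup, the pedal was held on its stop for over a second and came back up, and the job was handed in at about 21 s; no verdict was returned.

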